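# Set a sprocket cassette under the inspection magnifier

### The job

Push the sprocket cassette (the round stack of toothed rings at the foot of the ramp) up the sloping plate of the inspection stand until it sits fully home against both arms of the V stop at the top; slide it, do not pick it up. Then swing the magnifier round on its stiff arm until the lens is centred over the cassette, and let go. Leave the cartons and the grease tub round the work where they are.

Things in the scene. Friction and masses are not known exactly. Their poses are not given: they have to be found in the camera images.
- cassette: grey stepped stack of sprockets lying flat, loose, 0.2 to 0.45 kg. Origin: centre of its underside; yaw is unimportant. 99 mm across, 22 mm high: radius 50 mm at 0 to 2 mm height, 44 at 5 to 7, 38 at 10 to 12, 32 at 14 to 17, 25 at 19 to 21. Starts on the bench 60 to 85 mm before the toe, up to 45 mm off the ramp's centre line. Two half-open fingertips keep it from rolling aside
- ramp: fixed sloping steel plate, 140 wide, 262 mm long, 10 degrees steep, no rims. Origin: middle of its lower edge, flush with the bench (z = 0); x runs up the slope, y to the left, z out of the plate. V stop near its top: two aluminium bars 16 mm high, 12 thick, 66 long, each at 45 degrees to x, open downhill, inner corner at x = 0.235. Friction keeps the cassette from sliding back down
- toe (a point): middle of the plate's lower edge, on the bench. Flat black mats 4 mm thick lie on the bench at both sides: one from world y = 0.185 leftwards (x 0.39 to 0.59), one under the upper half of the stand
- seat (a point): point of the plate where the centre of the cassette's underside lies when it touches both bars of the V stop: x = 0.165, y = 0 in the ramp's frame, 29 mm above the bench. Sliding the cassette up takes up to about 9 N at the tool; a rise of 12 N means that it is home
- magnifier (a joint): angle of the magnifier's arm about its upright pivot (rad), 0 when the lens is exactly over the seat, positive when swung away uphill past the stop (anticlockwise from above); range -0.4 to 2.0; it starts swung away by 1.0 to 1.65. Stiff with friction (0.15 N m): it stays where it is released
- lens_centre (a point): centre of the round lens, 105 mm in diameter over its black rim, 11 mm thick, level, 148 mm above the bench, 133 mm from the pivot axis
- knob (a point): on the axis of the black upright round knob by which the arm is swung: 16 mm in diameter, top 192 mm above the bench; this point is 172 mm above the bench (20 mm below the top), 75 mm from the pivot axis, between pivot and lens. Top of the arm 152 mm, of the lens rim 154 mm above the bench
- pivot (a point): point on the upright pivot axis of the arm, at the arm's height (148 mm); the pivot cap reaches 170 mm. The column stands beside the plate, 100 mm left of its centre line looking uphill (the side away from the robot)
- chain_box: plain dark grey carton, 35 x 110 x 55 mm high, loose bystander on the cutting mat. Origin: centre of its underside
- grease_tub: yellow tub with a black lid, 82 mm in diameter, 68 mm high, loose bystander. Origin: centre of its underside
- tube_box: white carton, 60 x 85 x 50 mm, loose bystander on the rubber mat. Origin: centre of its underside

How it is judged (in metres and radians):
On the way, in this order (a step that is already met when the one before it is completed fails the run):
1. the cassette lies flat on the plate, fully home in the V stop (x of cassette in the frame of ramp above 0.16 m and distance between cassette and seat below 0.007 m and angle between the z axis of cassette and the z axis of ramp, either way round below 0.06 rad), for 0.2 s.
2. the lens is centred over the seated cassette (horizontal distance between lens_centre and cassette below 0.015 m), for 0.2 s.
At the end, for the whole second after the job is handed in: the cassette lies flat on the sloping plate against the V stop (less than 5 mm short of home and within 7 mm of the seat point), at rest, and the lens centre stands within 15 mm, seen from above, of the cassette's centre, the arm at rest (all of step 1 and linear speed of cassette below 0.01 m/s and horizontal distance between lens_centre and cassette below 0.015 m and velocity of joint magnifier between -0.02 and 0.02 rad/s); the robot touches nothing.
It fails at once if the cassette is lifted more than 30 mm off the bench or plate (height (world z) of cassette above 0.03 m and z of cassette in the frame of ramp above 0.03 m).
It fails at once if the chain box is moved more than 20 mm (distance of chain_box from where it was at the start of the episode above 0.02 m).
It fails at once if the grease tub is moved more than 20 mm (distance of grease_tub from where it was at the start of the episode above 0.02 m).
It fails at once if the tube box is moved more than 20 mm (distance of tube_box from where it was at the start of the episode above 0.02 m).
It also fails if it takes over 58 s, if anything falls off the work surface, if the arm or the gripper's body presses on something with over 40 N, if the wrist force passes 120 N, or if a joint passes its speed limit or range.

### The arm

A 6-joint arm with a two-finger parallel gripper is mounted at the origin on a cart in front of the work surface, level with it; the furniture and walls round the work are solid. World frame = base frame: x ahead of the robot, y to its left, z up, the work surface at z = 0. Lengths are in mm, angles in rad, forces in N, time in s.
With the tool pointing down it reaches from about 350 to 775 mm from the base axis. Payload 7.3 kg.
Tool frame: the origin (TCP) lies at the very end of the fingers, on their centre line; the grasp point (between the pads) lies 19 mm behind it; z points along the fingers, y is the line along which they close (so a half turn about z gives the same grasp; the last joint's range is limited). The gripper opens to 92 mm and grips with 3 to 60 N. Pads are 19 mm wide; open, the fingers measure 130 mm over their backs; the gripper's body (75 mm by 190 mm) begins 47 mm behind the grasp point.
Start: joints at [-1.375, 0.342, 1.524, -0, 1.275, -0.146], TCP at [175.994, -494.642, 226.741] pointing down, gripper open.
Joint ranges: [-2.53, 2.53], [-0.77, 2.02], [0.04, 2.7], [-1, 4.14], [0.28, 2.66], [-3.11, 3.11]. Speed limits (rad/s): [2.57, 2.57, 3.14, 3.14, 3.14, 3.14].

### API

Orientations are given as [roll, pitch, yaw] about the fixed x, y, z axes, in that order (R = Rz(yaw) Ry(pitch) Rx(roll)).
In Python, from plant import get_obs, vision, workorder gives the robot as it stands.
- The arm moves only by the shell command python3 -m pendant 'ROWS' [OPENING]. ROWS is a JSON object of lists of equal length, an entry for each row: "dp": the shift along the tool's x, y, z in m, a list of three; "rotation": the turn, a rotation vector about the tool's x, y, z in rad, a list of three. A call has 1 to 8 rows; each row is the pose to reach, as a shift and turn from the pose commanded when the call began, along the tool's axes at that moment; what a row does not reach only later rows make up. A row lasts 1/8 s, in which the tool goes at most 62.5 mm and 10.7 degrees, less where a joint would pass 70% of its speed; a pose out of reach is approached as far as the arm can. A call with a gripper value outside its range is refused whole. OPENING is the finger opening in m, from 0 to 0.0918, set as the call begins (- or left out, the last holds). The fingers move at their own pace and stop on an object; the grip force is fixed at half the most. Time passes only in rows, so rows that repeat a pose let the fingers close. It gives the time, the measured TCP pose, the force, the opening and the grip force at its end, in the units of the state.
- get_obs(): the state, without advancing time (a new reading comes with each control period).
- vision.capture(name): name is "scene" or "side" or "wrist"; returns a dict with "pixels" (384x512x3 uint8, red, green, blue), "vfov" (degrees; the focal length in pixels is half the picture's height over the tangent of half this angle, whatever the lens; pixels are square), "cx", "cy" (the principal point, pixels), "dist" ([k1, k2, p1, p2, k3] as OpenCV has them; the pictures are not rectified), "pose" (4x4, takes a point from camera to world coordinates); the wrist camera has in their place "T_tool_cam" (4x4, takes a point from camera to tool coordinates, whose origin is the TCP and whose axes are the flange's). Camera axes: x right, y up, looking along -z (the intrinsics and any distortion apply to the point x, -y, -z); pixel columns grow to the right and rows downward; lengths in mm; the calibration is good to about 2 mm. A picture is of the moment at which its call begins: read the wrist's pose just before it. There is no depth.
- workorder.close_job(): hands the job in; it is judged then, once.
The state is a dict: "time": time; "joint_positions": joint angles; "dq": joint speeds; "tau": joint torques, N m; "tool_pos": TCP position; "tcp_rot": TCP orientation; "contact_force": force on the tool from outside, world axes, zero at the start; "moment": the same for the moment, N m; "grip_width": finger opening in mm; "finger_force": force on a finger pad.
Only numpy, scipy, OpenCV 4.12 (cv2) and the standard library are available. Lean on these libraries where they do the work, as an engineer would, in place of code of your own. Each camera call takes 0.05 s, during which the arm holds its last target. There are 200 camera calls.

## Working session

There is one attempt and no reset: what is moved stays moved. The work goes in short steps, Python scripts to look and compute and a shell command to move; the robot and the scene stay as the last step left them, time stands still between calls to the robot, and variables do not carry over. Pictures are saved under pics/ and viewed, at most 10 in all, crops included, and the job is handed in when it is done.

```bash
mkdir -p pics
cat > h.py <<'E'
import numpy as np, cv2
from plant import get_obs, vision, workorder
def cap(n,f=None):
    o=get_obs(); c=vision.capture(n)
    if f: cv2.imwrite('pics/'+f,np.ascontiguousarray(c['pixels'][:,:,::-1]))
    return c,o
def K(c):
    f=192/np.tan(np.radians(c['vfov'])/2)
    return np.array([[f,0,c['cx']],[0,f,c['cy']],[0,0,1.]]),np.array(c['dist'],float)
def ray(c,uv,P=None):
    k,d=K(c); P=np.array(c['pose']) if P is None else P
    n=cv2.undistortPoints(np.array(uv,float).reshape(-1,1,2),k,d).reshape(-1,2)
    v=np.c_[n[:,0],-n[:,1],-np.ones(len(n))]@P[:3,:3].T
    return P[:3,3],v
def onz(c,uv,z,P=None):
    o,v=ray(c,uv,P); z=np.broadcast_to(z,len(v))
    return o+v*((z-o[2])/v[:,2])[:,None]
def proj(c,X,P=None):
    k,d=K(c); P=np.array(c['pose']) if P is None else P
    Y=(np.array(X,float).reshape(-1,3)-P[:3,3])@P[:3,:3]*[1,-1,-1]
    return cv2.projectPoints(Y,np.zeros(3),np.zeros(3),k,d)[0].reshape(-1,2)
E
python3 - <<'E'
from h import *
for n in ('scene','side'):
    c,o=cap(n,n+'.png'); print(n,c['vfov'],c['cx'],c['cy'],c['dist'],np.round(c['pose'],3).tolist())
c,o=cap('wrist'); print(np.round(c['T_tool_cam'],3).tolist()); print(o)
E
```

```text
scene 42.08957551667538 252.17349173890545 189.04226843491523 [0.01848324 0.         0.         0.         0.        ] [[-0.546, 0.521, -0.657, -629.21], [-0.838, -0.34, 0.427, 740.016], [-0.001, 0.783, 0.622, 1227.663], [0.0, 0.0, 0.0, 1.0]]
side 47.223528058679456 255.6164714955199 200.119296119495 [-0.05153455  0.          0.          0.          0.        ] [[-0.999, 0.028, -0.045, 479.696], [-0.052, -0.651, 0.758, 1021.962], [-0.008, 0.759, 0.651, 995.408], [0.0, 0.0, 0.0, 1.0]]
[[-0.001, 0.953, 0.301, 81.836], [1.0, 0.001, 0.001, 0.249], [0.0, 0.301, -0.953, -159.088], [0.0, 0.0, 0.0, 1.0]]
{'time': 0.1, 'joint_positions': array([-1.37502370e+00,  3.42644247e-01,  1.52486199e+00,  4.16066871e-06,
        1.27539535e+00, -1.45999848e-01]), 'dq': array([-2.54158332e-04, -1.23010130e-03, -2.84007190e-03,  7.75611503e-05,
        7.74913761e-04, -6.52072088e-04]), 'tau': array([ 2.54863247e-03, -4.32007456e+01, -2.44692492e+01,  7.21649034e-02,
        5.26520493e-02, -3.55008660e-05]), 'tool_pos': array([ 175.91431891, -494.29608059,  226.13979206]), 'tcp_rot': array([-3.14029822e+00, -1.94362411e-04,  3.41771136e-01]), 'contact_force': array([ 0.43858847,  0.38648676, -0.76186553]), 'moment': array([-0.01532297, -0.00537134, -0.0044825 ]), 'finger_force': 0.0, 'grip_width': 91.66895117066208}
```

View pics/scene.png

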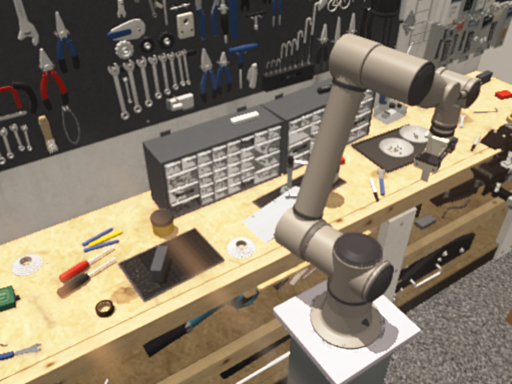

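View pics/side.png

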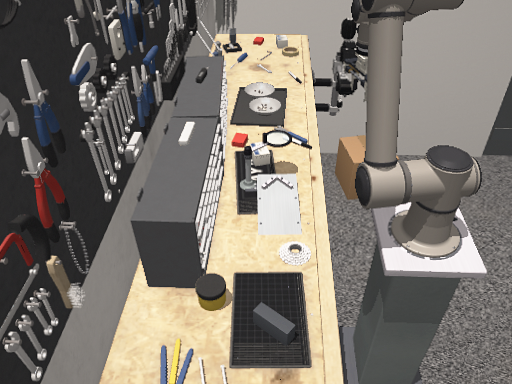

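The side view shows the cassette at about (294,253), the ramp at (279,205) rising toward −y, the lens near (278,138), the tub at (210,292) and the dark carton at (273,322). I'll enlarge it for measuring.

Run:
```python
from h import *
a=cv2.imread('pics/side.png')[115:265,215:335]
cv2.imwrite('pics/side2.png',cv2.resize(a,None,fx=4,fy=4,interpolation=cv2.INTER_CUBIC))
```

```text
(no output)
```

View pics/side2.png

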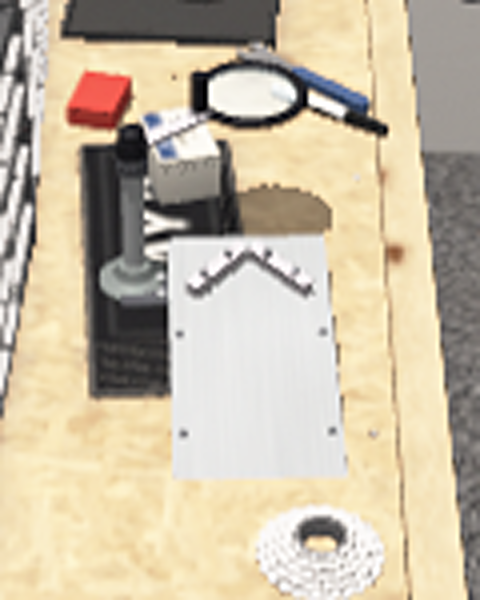

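Enlarged view: plate corners at (173,478), (347,475), (170,237) and (326,236). The cassette spans x 256..384 with its bottom at y≈600. The lens ellipse spans (193..308, 60..127), with the knob at (197,92) and the pivot cap at (130,140). The V apex is at (250,250).

```bash
cat > m.py <<'E'
from h import *
from scipy.optimize import least_squares as ls
def ramp(p):  # x,y mm, yaw
    c,s=np.cos(p[2]),np.sin(p[2]); a=np.radians(10)
    R=np.array([[c,-s,0],[s,c,0],[0,0,1]])@np.array([[np.cos(a),0,-np.sin(a)],[0,1,0],[np.sin(a),0,np.cos(a)]])
    return lambda X: np.array(X,float).reshape(-1,3)@R.T+[p[0],p[1],0]
E
python3 - <<'E'
from m import *
c,_=cap('side')
w=lambda L:(np.array(L,float)+.5)/4-.5+[215,115]
px=w([(173,478),(347,475),(170,237),(326,236)])
X=[(0,70,0),(0,-70,0),(262,70,0),(262,-70,0)]
r=ls(lambda p:(proj(c,ramp(p)(X))-px).ravel(),[420,120,-1.57],x_scale=[10,10,.1]);p=r.x
print('ramp',p,r.fun.round(2)); T=ramp(p); seat=T([165,0,0])[0]; print('seat',seat,'apex px',(proj(c,T([235,0,16]))-[215,115])*4)
t=np.linspace(0,6.28,100); ring=lambda x,y,z,R:np.c_[x+R*np.cos(t),y+R*np.sin(t),0*t+z]
def ext(q): return np.r_[q.min(0),q.max(0)]
b=w([(256,505),(384,600)]).ravel()
def fc(v):
    e=ext(proj(c,ring(v[0],v[1],1,50)));return [e[0]-b[0],e[2]-b[2],e[3]-b[3]]
r=ls(fc,[420,200]);print('cass',r.x,r.fun); 
print('in ramp',np.linalg.inv(np.array([[np.cos(p[2]),-np.sin(p[2])],[np.sin(p[2]),np.cos(p[2])]]))@(r.x-p[:2]))
b2=w([(193,60),(308,127)]).ravel()
r=ls(lambda v:ext(proj(c,ring(v[0],v[1],150,52.5)))-b2,[420,-100]);print('lens',r.x,r.fun)
L=r.x
u=np.array([np.cos(p[2]),np.sin(p[2])]);n=np.array([-u[1],u[0]])
def mag(th):
    # pivot at left 100 mm; seat-lens arm at angle 0
    return None
for name,uv,z in (('cap',(130,130),170),('knobtop',(197,76),192)):
    print(name,onz(c,[w(uv)],z)[0])
E
```

```text
ramp [463.19898775  25.49163771  -1.51316138] [-0.13 -0.05  0.18  0.25 -0.11 -0.08  0.06 -0.22]
seat [ 472.55909471 -136.73183223   28.65194932] apex px [[248.10901354 244.58744817]]
cass [416.7423284  103.42049507] [-0.39894407  0.39769853 -0.02849449]
in ramp [-80.4755065  -41.89058202]
lens [ 479.2712558  -304.13205864] [-0.44628946  0.33825978  0.44541787 -0.34527949]
cap [ 579.57923297 -210.86817192  170.        ]
knobtop [ 525.24975229 -262.67825944  192.        ]
```

```bash
cat >> m.py <<'E'
from scipy.spatial.transform import Rotation as Ro
def rows(W,pose=None):  # world waypoints x,y,z,yaw(tool down) -> dp (m), rot
    o=get_obs(); P=o['tool_pos']; R=Ro.from_euler('xyz',o['tcp_rot'])
    for x,y,z,yaw in W:
        print('dp',((R.inv().apply(np.array([x,y,z])-P))/1000).round(4).tolist(),'rot',(R.inv()*Ro.from_euler('xyz',[np.pi,0,yaw])).as_rotvec().round(3).tolist())
def wp(c,o):
    T=np.eye(4);T[:3,:3]=Ro.from_euler('xyz',o['tcp_rot']).as_matrix();T[:3,3]=o['tool_pos'];return T@np.array(c['T_tool_cam'])
E
python3 - <<'E'
from m import *
c,_=cap('side')
print('chain',onz(c,[(255,308),(295,330),(273,322)],[55,55,55]).round(), 'tub',onz(c,[(210,283)],68).round())
rows([(400,-300,230,1.77),(404,190,200,1.77)])
E
```

```text
chain [[524. 352.  55.]
 [423. 412.  55.]
 [477. 391.  55.]] tub [[648. 287.  68.]]
dp [0.2763, -0.1081, -0.0035] rot [-0.0, -0.001, -1.428]
dp [0.4443, -0.5684, 0.0268] rot [-0.0, -0.001, -1.428]
```

```bash
python3 -m pendant '{"dp":[[0.055,-0.022,0],[0.11,-0.043,0],[0.166,-0.065,0],[0.221,-0.087,0],[0.276,-0.108,0],[0.297,-0.166,0],[0.318,-0.223,0],[0.339,-0.281,0]],"rotation":[[0,0,-0.18],[0,0,-0.36],[0,0,-0.54],[0,0,-0.72],[0,0,-0.9],[0,0,-1.08],[0,0,-1.26],[0,0,-1.428]]}' 0.05
python3 - <<'E'
from m import *
rows([(404,190,200,1.77)])
E
```

```text
time: 1.25
tool_pos: [401.0, -114.4, 226.7]
tcp_rot: [3.141, 0.0, 1.775]
contact_force: [0.3, -0.3, -0.3]
grip_width: 50.1
finger_force: 0.0
dp [0.2975, 0.0647, 0.0267] rot [0.0, 0.0, 0.005]
```

```bash
python3 -m pendant '{"dp":[[0.058,0.013,0.005],[0.117,0.026,0.01],[0.176,0.039,0.015],[0.235,0.052,0.02],[0.297,0.065,0.027],[0.297,0.065,0.027],[0.297,0.065,0.027]],"rotation":[[0,0,0],[0,0,0],[0,0,0],[0,0,0],[0,0,0],[0,0,0],[0,0,0]]}'
python3 - <<'E'
from m import *
c,o=cap('wrist','w1.png'); print(o['tool_pos'],o['tcp_rot'],c['vfov'],c['dist'])
P=wp(c,o); p=[463.2,25.5,-1.513]
print('plate low corners',proj(c,ramp(p)([(0,70,0),(0,-70,0)]),P),'cass',proj(c,[416.7,103.4,21],P))
E
```

```text
time: 2.12
tool_pos: [406.0, 187.6, 199.5]
tcp_rot: [-3.141, 0.001, 1.771]
contact_force: [0.5, 0.6, 0.4]
grip_width: 50.1
finger_force: 0.0
[405.97454886 187.60433145 199.51321002] [-3.14099141e+00  5.89741400e-04  1.77100476e+00] 62.1517686190771 [0.018895 0.       0.       0.       0.      ]
plate low corners [[326.79066194 298.40062363]
 [221.13180192 285.35899708]] cass [[250.70948328 239.7119749 ]]
```

View pics/w1.png

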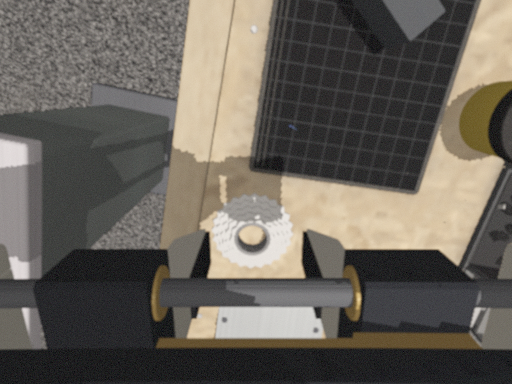

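The wrist picture shows the cassette outline at x 212..293, y 195..268, with the hub at (252,237). The plate's low end emerges below the gripper bar at x 217..~324 around y 310–335. The mat edge is clear of the cassette.

Run:
```python
from m import *
c,o=cap('wrist'); P=wp(c,o)
print(onz(c,[(252,236)],21,P))
t=np.linspace(0,6.28,100)
def f(v):
    q=proj(c,np.c_[v[0]+50*np.cos(t),v[1]+50*np.sin(t),0*t+1],P);return np.r_[q.min(0),q.max(0)]-[212,195,293,268]
r=ls(f,[417,103]);C=r.x;print('cass',C,r.fun)
p=[463.2,25.5,-1.513];T=ramp(p)
print('edges',proj(c,T([(20,-70,0),(50,-70,0),(20,70,0),(50,70,0)]),P))
u=np.array([np.cos(p[2]),np.sin(p[2])]);n=np.array([-u[1],u[0]])
print('in ramp',(C-p[:2])@u,(C-p[:2])@n)
yaw=1.771;d=-np.array([np.cos(yaw),np.sin(yaw)])
def W(s,l,back,z): 
    q=np.array(p[:2])+s*u+l*n-back*d; return (*q,z,yaw)
s0,l0=(C-p[:2])@u,(C-p[:2])@n
rows([W(s0,l0,64,60),W(s0,l0,64,6),W(s0,l0,53,3.5)])
print('push, from start at back=53:')
z=lambda s:max(0,(s-43))*np.tan(np.radians(10))+3.5
for s,l in((0,-20),(43,-7),(70,0),(100,0),(130,0),(155,0),(162.5,0)): rows([W(s,l,53,z(s))])
```

```text
[[417.44836865 107.64184121  21.        ]]
cass [418.91739467 102.31438181] [-0.22863402 -0.68586902  0.22877732  0.81828846]
edges [[219.28293463 299.3898942 ]
 [216.46506472 320.84628171]
 [324.41406565 312.00574877]
 [320.77591279 333.08065474]]
in ramp -79.24406882469296 -39.77154691965013
dp [-0.021, -0.0044, 0.1398] rot [0.0, 0.0, -0.003]
dp [-0.021, -0.0044, 0.1938] rot [0.0, 0.0, -0.003]
dp [-0.032, -0.0044, 0.1963] rot [0.0, 0.0, -0.003]
push, from start at back=53:
dp [-0.1132, 0.0041, 0.1963] rot [0.0, 0.0, -0.003]
dp [-0.1576, 0.011, 0.1964] rot [0.0, 0.0, -0.003]
dp [-0.1853, 0.0142, 0.1916] rot [0.0, 0.0, -0.003]
dp [-0.215, 0.01, 0.1863] rot [0.0, 0.0, -0.003]
dp [-0.2447, 0.0059, 0.1811] rot [0.0, 0.0, -0.003]
dp [-0.2695, 0.0024, 0.1767] rot [0.0, 0.0, -0.003]
dp [-0.2769, 0.0013, 0.1753] rot [0.0, 0.0, -0.003]
```

```bash
python3 -m pendant '{"dp":[[-0.010,-0.002,0.05],[-0.02,-0.004,0.10],[-0.02,-0.004,0.14],[-0.02,-0.004,0.175],[-0.02,-0.004,0.193],[-0.02,-0.004,0.193],[-0.026,-0.004,0.196],[-0.026,-0.004,0.196]],"rotation":[[0,0,0],[0,0,0],[0,0,0],[0,0,0],[0,0,0],[0,0,0],[0,0,0],[0,0,0]]}'
python3 - <<'E'
from m import *
c,o=cap('wrist','w2.png'); print(o['tool_pos'],o['contact_force'])
E
```

```text
time: 3.22
tool_pos: [408.2, 160.8, 4.4]
tcp_rot: [3.14, 0.0, 1.769]
contact_force: [0.3, -0.3, -0.1]
grip_width: 50.0
finger_force: 0.0
[408.15264388 160.80855236   4.41519356] [ 0.27890049 -0.27731604 -0.14182405]
```

View pics/w2.png

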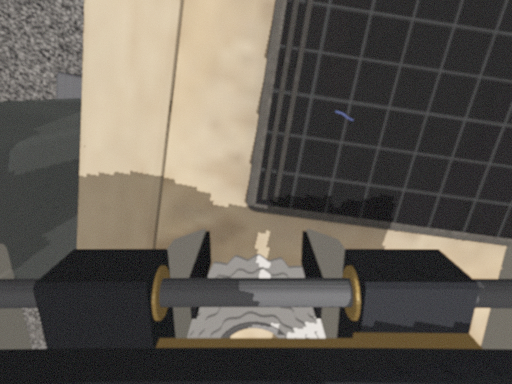

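Cassette sits centred just ahead of the fingertips (tips near (200,240) and (312,240)). Starting the push.

```bash
python3 -m pendant '{"dp":[[-0.010,0,0.001],[-0.021,0.001,0.001],[-0.032,0.002,0.001],[-0.043,0.0035,0.001],[-0.054,0.005,0.001],[-0.065,0.0062,0.001],[-0.076,0.0073,0.001],[-0.087,0.0085,0.001]],"rotation":[[0,0,0],[0,0,0],[0,0,0],[0,0,0],[0,0,0],[0,0,0],[0,0,0],[0,0,0]]}'
python3 - <<'E'
from m import *
c,o=cap('side','s2.png')
a=cv2.imread('pics/s2.png')[115:265,215:335]
cv2.imwrite('pics/s2.png',cv2.resize(a,None,fx=4,fy=4,interpolation=cv2.INTER_CUBIC))
rows([(475.5-12,0,0,1.769)])
E
```

```text
time: 4.28
tool_pos: [433.4, 77.5, 3.1]
tcp_rot: [3.141, -0.0, 1.769]
contact_force: [-1.1, 6.4, 8.5]
grip_width: 50.0
finger_force: 5.3
dp [-0.0808, 0.0139, 0.0032] rot [0.001, 0.0, 0.0]
```

View pics/s2.png

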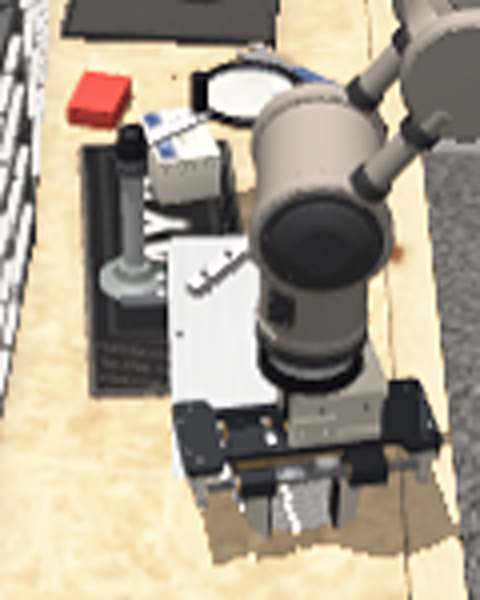

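The side view shows the arm covering the cassette at the toe, with the fingers still behind it and the magnifier and boxes undisturbed. There's some upward force, so I'll raise the tips slightly and go on.

```bash
python3 -m pendant '{"dp":[[-0.008,0.001,-0.0015],[-0.017,0.0025,-0.0015],[-0.026,0.004,-0.0015],[-0.035,0.0055,-0.0015],[-0.044,0.007,-0.002],[-0.053,0.008,-0.0035],[-0.062,0.009,-0.005],[-0.072,0.010,-0.0065]],"rotation":[[0,0,0],[0,0,0],[0,0,0],[0,0,0],[0,0,0],[0,0,0],[0,0,0],[0,0,0]]}'
python3 - <<'E'
from m import *
c,o=cap('wrist','w3.png');print(o['contact_force'],o['tool_pos'])
E
```

```text
time: 5.32
tool_pos: [457.1, 8.6, 9.3]
tcp_rot: [-3.141, 0.0, 1.77]
contact_force: [0.3, 1.4, -0.3]
grip_width: 49.8
finger_force: 0.8
[ 0.28639591  1.377395   -0.30486197] [457.08244877   8.62751657   9.25610285]
```

View pics/w3.png

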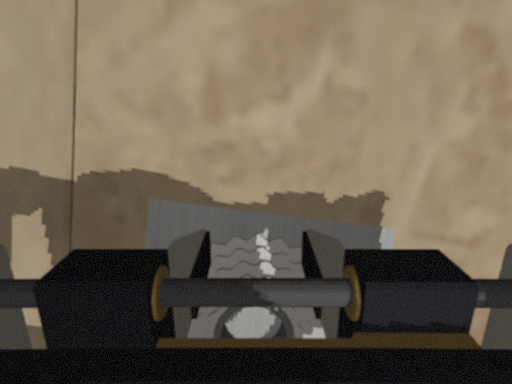

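Cassette still nested between the tips. The toe edge runs from (148,200) to (394,228), which lets me check the ramp pose.

Run:
```python
from m import *
c,o=cap('wrist');P=wp(c,o)
A=onz(c,[(148,200),(394,228)],0,P);print(A, A.mean(0), 'ramp yaw from edge',np.arctan2(*(A[1]-A[0])[1::-1])-np.pi/2, np.linalg.norm(A[1]-A[0]))
t=np.linspace(0,6.28,721)
p=[463.2,25.5,-1.513];T=ramp(p)
# cassette hub hole: image centre ~ (254,325)
for s in (70,75,80,85):
    print(s,proj(c,T([(s,0,21),(s-25,0,20),(s-50,0,1)]),P).round().tolist())
yaw=1.77;d=-np.array([np.cos(yaw),np.sin(yaw)]);u=np.array([np.cos(p[2]),np.sin(p[2])]);n=np.array([-u[1],u[0]])
q=o['tool_pos'][:2]-p[:2];print('tool s,l',q@u,q@n)
```

```text
[[394.0578467   18.64061137   0.        ]
 [534.27196467  29.27551905   0.        ]] [464.16490569  23.95806521   0.        ] ramp yaw from edge -1.4950936499363805 140.61685581332804
70 [[256.0, 349.0], [262.0, 303.0], [267.0, 246.0]]
75 [[254.0, 357.0], [261.0, 312.0], [265.0, 254.0]]
80 [[253.0, 366.0], [259.0, 321.0], [264.0, 263.0]]
85 [[252.0, 375.0], [258.0, 330.0], [263.0, 271.0]]
tool s,l 17.508910784935477 -6.355781883412852
```

```bash
python3 -m pendant '{"dp":[[-0.011,-0.0013,-0.0019],[-0.022,-0.0026,-0.0038],[-0.033,-0.0039,-0.0057],[-0.044,-0.0052,-0.0076],[-0.055,-0.0065,-0.0095],[-0.066,-0.0078,-0.0114],[-0.077,-0.0091,-0.0133],[-0.088,-0.0104,-0.0152]],"rotation":[[0,0,0],[0,0,0],[0,0,0],[0,0,0],[0,0,0],[0,0,0],[0,0,0],[0,0,0]]}'
python3 -m pendant '{"dp":[[-0.002,-0.0002,-0.0003],[-0.004,-0.0005,-0.0007],[-0.006,-0.0007,-0.001],[-0.008,-0.001,-0.0014]],"rotation":[[0,0,0],[0,0,0],[0,0,0],[0,0,0]]}'
```

```text
time: 6.42
tool_pos: [464.2, -79.8, 24.6]
tcp_rot: [-3.142, 0.0, 1.77]
contact_force: [-0.3, 4.1, 0.7]
grip_width: 50.3
finger_force: 1.3
time: 6.92
tool_pos: [464.7, -87.0, 25.8]
tcp_rot: [-3.141, -0.0, 1.77]
contact_force: [0.4, 3.0, -0.4]
grip_width: 49.9
finger_force: 1.1
```

```bash
python3 -m pendant '{"dp":[[-0.0015,-0.0002,-0.0003],[-0.003,-0.0004,-0.0005],[-0.0045,-0.0005,-0.0008],[-0.0045,-0.0005,-0.0008]],"rotation":[[0,0,0],[0,0,0],[0,0,0],[0,0,0]]}'
python3 -m pendant '{"dp":[[-0.001,-0.0001,-0.0002],[-0.002,-0.0002,-0.0003],[-0.002,-0.0002,-0.0003]],"rotation":[[0,0,0],[0,0,0],[0,0,0]]}'
```

```text
time: 7.42
tool_pos: [465.2, -91.2, 26.5]
tcp_rot: [3.142, -0.001, 1.769]
contact_force: [0.5, 5.6, 0.4]
grip_width: 49.9
finger_force: 2.6
time: 7.8
tool_pos: [465.2, -91.9, 26.6]
tcp_rot: [-3.141, -0.003, 1.769]
contact_force: [3.1, 12.6, -0.1]
grip_width: 50.2
finger_force: 5.8
```

```bash
python3 -m pendant '{"dp":[[-0.001,-0.0001,-0.0002],[-0.0015,-0.0002,-0.0003],[-0.0015,-0.0002,-0.0003]],"rotation":[[0,0,0],[0,0,0],[0,0,0]]}'
python3 - <<'E'
from m import *
c,o=cap('side','s3.png')
a=cv2.imread('pics/s3.png')[145:245,230:330]
cv2.imwrite('pics/s3.png',cv2.resize(a,None,fx=5,fy=5,interpolation=cv2.INTER_CUBIC))
E
```

```text
time: 8.18
tool_pos: [465.2, -92.3, 26.8]
tcp_rot: [-3.142, -0.004, 1.769]
contact_force: [4.3, 17.5, -1.4]
grip_width: 50.1
finger_force: 8.3
```

```bash
python3 -m pendant '{"dp":[[0,0.0015,0],[-0.0003,0.002,0],[-0.0003,0.002,0]],"rotation":[[0,0,0],[0,0,0],[0,0,0]]}'
python3 -m pendant '{"dp":[[0.01,0,0],[0.03,0,0],[0.06,0,-0.03],[0.1,0,-0.08],[0.14,0,-0.13],[0.16,0,-0.18],[0.16,0,-0.2],[0.16,0,-0.2]],"rotation":[[0,0,0],[0,0,0],[0,0,0],[0,0,0],[0,0,0],[0,0,0],[0,0,0],[0,0,0]]}'
python3 - <<'E'
from m import *
c,o=cap('side','s3.png')
a=cv2.imread('pics/s3.png')[125:225,230:330]
cv2.imwrite('pics/s3.png',cv2.resize(a,None,fx=6,fy=6,interpolation=cv2.INTER_CUBIC))
E
```

```text
time: 8.6
tool_pos: [466.9, -93.2, 26.9]
tcp_rot: [-3.141, -0.003, 1.769]
contact_force: [1.1, 12.9, -0.4]
grip_width: 49.9
finger_force: 5.9
time: 9.6
tool_pos: [436.2, 62.5, 228.5]
tcp_rot: [3.138, 0.001, 1.771]
contact_force: [0.5, 0.6, -0.7]
grip_width: 50.1
finger_force: 0.0
```

View pics/s3.png

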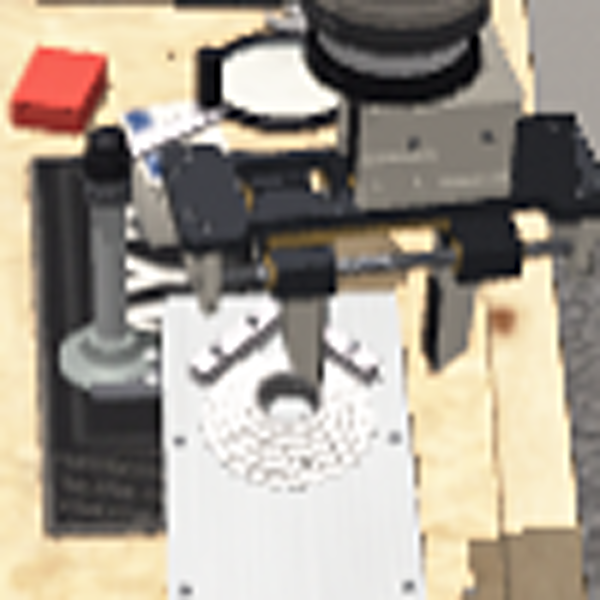

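The cassette sits in the V (x 198..385, bottom 492 in this ×6 crop, touching both bars). I'll check numerically and plan the move to the magnifier.

Run:
```python
from m import *
c,o=cap('side')
w=lambda L:(np.array(L,float)+.5)/6-.5+[230,125]
b=w([(198,0),(385,492)]);p=[463.8,24.8,-1.507];T=ramp(p)
t=np.linspace(0,6.28,200)
def f(v):
    q=proj(c,T(np.c_[v[0]+50*np.cos(t),v[1]+50*np.sin(t),0*t+1]));return [q[:,0].min()-b[0,0],q[:,0].max()-b[1,0],q[:,1].max()-b[1,1]]
r=ls(f,[160,0]);print('cass ramp',r.x,r.fun,'world',T([*r.x,0]))
print('seat',T([165,0,0]),'pivot nominal', T([0,0,0])+np.array([250.2*np.cos(p[2])-100*np.sin(p[2]),250.2*np.sin(p[2])+100*np.cos(p[2]),148]))
print('cabinet',onz(c,[(190,283),(213,135)],0).round())
rows([(463,-315,260,.716)])
```

```text
cass ramp [159.71280686  -3.02986049] [ 0.96949948 -0.96821556  0.05124901] world [[ 470.80379322 -132.35960628   27.73383786]]
seat [[ 474.1594439  -137.36271989   28.65194932]] pivot nominal [[ 579.54758624 -218.51571318  148.        ]]
cabinet [[ 717.  236.    0.]
 [ 750. -551.    0.]]
dp [-0.3751, -0.0473, -0.0337] rot [-0.001, 0.001, 1.054]
```

```bash
python3 -m pendant '{"dp":[[-0.053,-0.007,-0.02],[-0.107,-0.014,-0.034],[-0.16,-0.02,-0.034],[-0.214,-0.027,-0.034],[-0.268,-0.034,-0.034],[-0.322,-0.04,-0.034],[-0.375,-0.047,-0.034],[-0.375,-0.047,-0.034]],"rotation":[[0,0,0.15],[0,0,0.3],[0,0,0.45],[0,0,0.6],[0,0,0.75],[0,0,0.9],[0,0,1.054],[0,0,1.054]]}'
python3 -m pendant '{"dp":[[0,0,0],[0,0,0]],"rotation":[[0,0,0],[0,0,0]]}'
python3 - <<'E'
from m import *
c,o=cap('wrist','w4.png')
np.savez('w4.npz',P=wp(c,o))
a=cv2.imread('pics/w4.png');cv2.imwrite('pics/w4.png',cv2.resize(a,(800,600),interpolation=cv2.INTER_CUBIC))
E
```

```text
time: 10.7
tool_pos: [462.8, -318.2, 258.1]
tcp_rot: [-3.138, 0.001, 0.71]
contact_force: [0.3, 0.1, -0.2]
grip_width: 49.7
finger_force: 0.0
time: 10.95
tool_pos: [463.9, -313.8, 260.8]
tcp_rot: [-3.14, 0.0, 0.718]
contact_force: [-0.2, -0.3, -0.1]
grip_width: 49.8
finger_force: 0.0
```

View pics/w4.png

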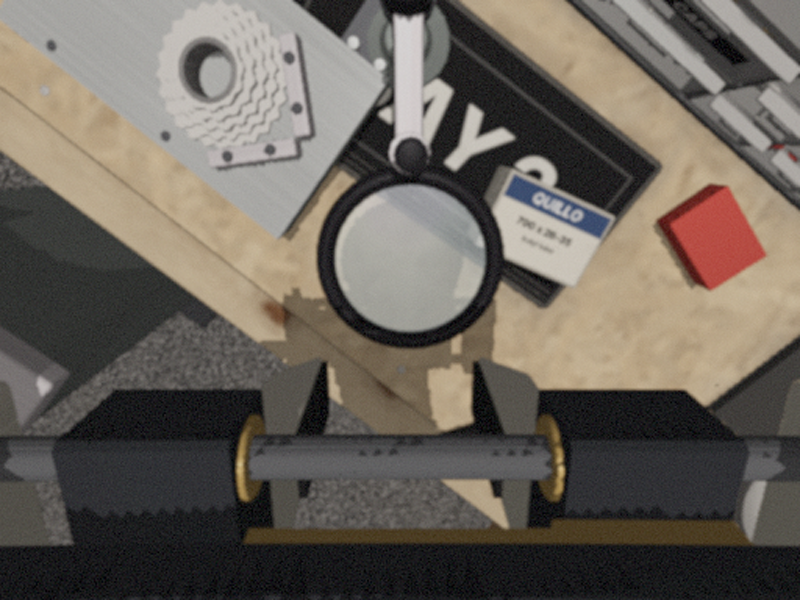

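The wrist view (800×600) shows the lens at x 319..503, y 163..347, the knob top at (411,152) and the arm up to the cap at (408,~0). The cassette nests in the V, left edge x≈159, hub (210,70), bars at its right (x≈287) and bottom (y≈148). The upper plate corner is at (283,238).

Run:
```python
from m import *
c,o=cap('wrist');P=np.load('w4.npz')['P']
w=lambda L:(np.array(L,float)+.5)/1.5625-.5
v=lambda q:((q+.5)*1.5625-.5).round(1)
p=[463.8,24.8,-1.507];T=ramp(p)
print('corner (283,238)?',v(proj(c,T([262,-70,0]),P)),'other top corner',v(proj(c,T([262,70,0]),P)))
t=np.linspace(0,6.28,300)
for s,l in((165,0),(160,-3)):
    for z,R in((1,50),(20.5,25)):
        q=v(proj(c,T(np.c_[s+R*np.cos(t),l+R*np.sin(t),0*t+z]),P));print(s,l,R,q.min(0),q.max(0))
a=np.sqrt(.5)
e=lambda k,th,z:(235-66*a*k-0, 0,z)
B=[(235,0,16),(235-66*a,66*a,16),(235-66*a,-66*a,16),(235+12/a,0,16),(235-66*a+12*a,-66*a-12*a,16)]
print('bar pts',v(proj(c,T(B),P)).tolist())
def fl(x):
    q=proj(c,np.c_[x[0]+52.5*np.cos(t),x[1]+52.5*np.sin(t),0*t+148],P);return np.r_[q.min(0),q.max(0)]-w([(319,163),(503,347)]).ravel()
r=ls(fl,[479,-304]);print('lens',r.x,r.fun);k=onz(c,[w((411,152))],192,P)[0];print('knob',k)
print('knob->lens dist (58)',np.linalg.norm(k[:2]-r.x),'dir',(k[:2]-r.x)/np.linalg.norm(k[:2]-r.x))
dr=(k[:2]-r.x)/np.linalg.norm(k[:2]-r.x);print('pivot',r.x+133*dr)
```

```text
corner (283,238)? [[277.9 240.3]] other top corner [[388.8  81. ]]
165 0 50 [158.8   1.8] [291.2 151.9]
165 0 25 [175.7  32.2] [245.3 111.5]
160 -3 50 [151.3   1.1] [283.3 151. ]
160 -3 25 [167.7  31.3] [237.1 110.6]
bar pts [[293.8, 138.5], [277.4, 35.6], [205.8, 151.8], [313.0, 153.9], [209.1, 169.0]]
lens [ 481.6847885  -306.33340627] [-1.36731663  0.01422178  1.36379999  0.16292668]
knob [ 525.29989877 -266.70121116  192.        ]
knob->lens dist (58) 58.93206880259954 dir [0.74009128 0.67250643]
pivot [ 580.11692883 -216.89005128]
```

Run:
```python
from m import *
rows([(525,-267,215,.738),(525,-267,160,.738)])
```

```text
dp [0.0768, 0.0047, 0.0463] rot [0.0, -0.0, -0.02]
dp [0.0768, 0.0047, 0.1013] rot [0.0, -0.0, -0.02]
```

```bash
python3 -m pendant '{"dp":[[0.04,0.0024,0.02],[0.077,0.0047,0.035],[0.077,0.0047,0.046],[0.077,0.0047,0.065],[0.077,0.0047,0.085],[0.077,0.0047,0.101],[0.077,0.0047,0.101],[0.077,0.0047,0.101]],"rotation":[[0,0,-0.02],[0,0,-0.02],[0,0,-0.02],[0,0,-0.02],[0,0,-0.02],[0,0,-0.02],[0,0,-0.02],[0,0,-0.02]]}' 0.045
python3 -m pendant '{"dp":[[0,0,0],[0,0,0],[0,0,0],[0,0,0]],"rotation":[[0,0,0],[0,0,0],[0,0,0],[0,0,0]]}' 0.019
python3 - <<'E'
from m import *
def arc(f): 
    a=np.radians(f);return (580+75*np.cos(a),-217.3+75*np.sin(a),160,a-np.pi)
rows([arc(f) for f in (222.3,215,207,199,191,183,175,167,159,151,142)])
E
```

```text
time: 12.05
tool_pos: [525.4, -268.5, 161.0]
tcp_rot: [3.14, -0.0, 0.736]
contact_force: [0.4, -0.0, 0.5]
grip_width: 45.0
finger_force: 0.0
time: 12.55
tool_pos: [525.2, -268.1, 160.3]
tcp_rot: [3.141, -0.0, 0.736]
contact_force: [-0.5, 0.6, 0.0]
grip_width: 18.8
finger_force: 0.0
dp [-0.0003, -0.0007, 0.0003] rot [0.0, -0.0, -0.002]
dp [0.0003, -0.0102, 0.0003] rot [0.0, -0.0, 0.125]
dp [0.0023, -0.0205, 0.0003] rot [0.0, -0.0, 0.265]
dp [0.0058, -0.0304, 0.0003] rot [0.0, -0.0, 0.404]
dp [0.0106, -0.0397, 0.0003] rot [0.0, -0.0, 0.544]
dp [0.0166, -0.0482, 0.0003] rot [0.0, -0.0, 0.683]
dp [0.0237, -0.0558, 0.0003] rot [0.0, -0.0, 0.823]
dp [0.0319, -0.0624, 0.0003] rot [0.0, -0.0, 0.963]
dp [0.0409, -0.0678, 0.0003] rot [0.0, -0.0, 1.102]
dp [0.0505, -0.0718, 0.0003] rot [0.0, -0.0, 1.242]
dp [0.0619, -0.0747, 0.0003] rot [0.0, -0.0, 1.399]
```

```bash
python3 -m pendant '{"dp":[[0.0003,-0.0102,0],[0.0023,-0.0205,0],[0.0058,-0.0304,0],[0.0106,-0.0397,0],[0.0166,-0.0482,0],[0.0237,-0.0558,0]],"rotation":[[0,0,0.125],[0,0,0.265],[0,0,0.404],[0,0,0.544],[0,0,0.683],[0,0,0.823]]}'
python3 - <<'E'
from m import *
def arc(f): 
    a=np.radians(f);return (580+75*np.cos(a),-217.3+75*np.sin(a),160,a-np.pi)
rows([arc(f) for f in (167,159,151,146,142)])
E
```

```text
time: 13.3
tool_pos: [505.1, -211.2, 160.3]
tcp_rot: [3.14, -0.0, -0.092]
contact_force: [0.5, -2.6, 0.5]
grip_width: 19.0
finger_force: 1.2
dp [0.0008, -0.0109, 0.0003] rot [0.001, -0.0, 0.135]
dp [0.003, -0.0211, 0.0003] rot [0.001, -0.0, 0.275]
dp [0.0065, -0.031, 0.0003] rot [0.001, -0.0, 0.414]
dp [0.0094, -0.0369, 0.0003] rot [0.001, -0.0, 0.501]
dp [0.0121, -0.0414, 0.0003] rot [0.001, -0.0, 0.571]
```

```bash
python3 -m pendant '{"dp":[[0.0008,-0.0109,0],[0.003,-0.0211,0],[0.0065,-0.031,0],[0.0094,-0.0369,0],[0.0121,-0.0414,0],[0.0121,-0.0414,0],[0.0121,-0.0414,0]],"rotation":[[0,0,0.135],[0,0,0.275],[0,0,0.414],[0,0,0.501],[0,0,0.571],[0,0,0.571],[0,0,0.571]]}'
python3 -m pendant '{"dp":[[0,0,0],[0,0,0],[0,0,0]],"rotation":[[0,0,0],[0,0,0],[0,0,0]]}' 0.045
python3 -m pendant '{"dp":[[0,0,-0.02],[0,0,-0.05],[-0.02,0,-0.09],[-0.06,0,-0.1],[-0.08,0,-0.1],[-0.08,0,-0.1],[-0.08,0,-0.1],[-0.08,0,-0.1]],"rotation":[[0,0,0],[0,0,0],[0,0,0],[0,0,0],[0,0,0],[0,0,0],[0,0,0],[0,0,0]]}'
python3 - <<'E'
from m import *
c,o=cap('wrist','w5.png');print(o['tool_pos'],o['tcp_rot'])
np.savez('w5.npz',P=wp(c,o))
a=cv2.imread('pics/w5.png');cv2.imwrite('pics/w5.png',cv2.resize(a,(800,600),interpolation=cv2.INTER_CUBIC))
E
```

```text
time: 14.18
tool_pos: [520.9, -170.7, 160.2]
tcp_rot: [-3.142, -0.0, -0.657]
contact_force: [0.2, 0.3, -0.7]
grip_width: 18.9
finger_force: 0.0
time: 14.55
tool_pos: [520.9, -170.7, 160.2]
tcp_rot: [3.142, -0.0, -0.658]
contact_force: [0.5, -0.3, 0.9]
grip_width: 43.0
finger_force: 0.0
time: 15.55
tool_pos: [458.1, -122.2, 259.9]
tcp_rot: [3.141, 0.0, -0.659]
contact_force: [0.1, -0.1, 0.1]
grip_width: 45.0
finger_force: 0.0
[ 458.1408244  -122.21368436  259.85451286] [ 3.14139262e+00  2.94423953e-04 -6.58555632e-01]
```

View pics/w5.png

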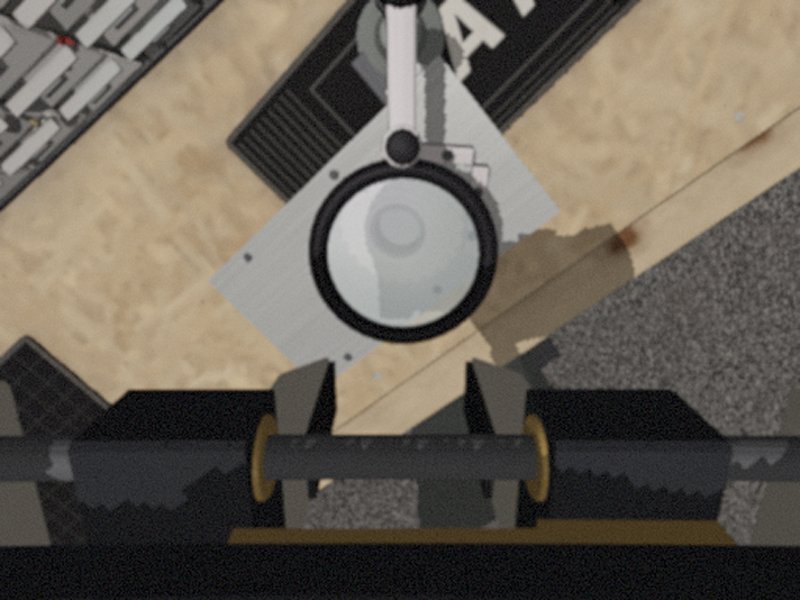

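The lens now stands over the plate at x 309..498, y 159..342. The cassette hub shows through it at about (398,228).

Run:
```python
from m import *
c,o=cap('wrist');P=np.load('w5.npz')['P']
w=lambda L:(np.array(L,float)+.5)/1.5625-.5
t=np.linspace(0,6.28,300)
def fl(x):
    q=proj(c,np.c_[x[0]+52.5*np.cos(t),x[1]+52.5*np.sin(t),0*t+148],P);return np.r_[q.min(0),q.max(0)]-w([(309,159),(498,342)]).ravel()
r=ls(fl,[474,-137]);print('lens',r.x,r.fun,'knob',onz(c,[w((402,147))],192,P))
p=[463.8,24.8,-1.507];T=ramp(p)
h=onz(c,[w((398,228))],28.7+20,P)[0];print('hub',h,'expected',T([165,0,20]),'seat',T([165,0,0]))
print((proj(c,T([165,0,20]),P)+.5)*1.5625-.5)
```

```text
lens [ 473.66864427 -136.94244317] [-0.12667988 -0.79161528  0.12625504  1.01690518] knob [[ 520.4329308 -171.8818498  192.       ]]
hub [ 475.04541766 -133.64461747   48.7       ] expected [[ 473.93803184 -133.89682137   48.34810438]] seat [[ 474.1594439  -137.36271989   28.65194932]]
[[399.17782207 228.8828783 ]]
```

```bash
python3 -c "
from plant import workorder; print(workorder.close_job())"
```

```text
the job is handed in; nothing more can be done
None
```

The job is handed in: the cassette was pushed home in the V stop and the lens released over it, each measuring within about 1 mm of the seat in the last picture; the cartons and tub were left alone, and no verdict came back.

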